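Load the toppings stand in order

TASK

Load the three covered tubs into the round toppings stand, in this order: first the lowest tub into the pocket marked with one stud, then the middle one into the pocket with two studs, then the tallest into the pocket with three. Keep the tubs upright, lower each one right to the floor of its pocket rather than dropping it in, so that it sits flat and square, and let go of it before fetching the next; do not disturb the spray bottle, the bowl or the yellow carton.

Things in the scene. Friction and masses are not known exactly. Their poses are not given: they have to be found in the camera images.
- stand: Round toppings stand fixed to the counter; origin at the centre of its underside, z up. Aluminium deck 330 mm across, its top 20 mm above the counter; hub 32 mm across, 30 mm high. Three square pockets on it, centres 92 mm from the middle, sides square to the radius: pocket 1 at the stand's +x, 2 at 120, 3 at 240 degrees anticlockwise. 20 mm black studs outside each: 1, 2, 3.
- tub_low: The lowest of three covered steel tubs, one rigid loose piece, about 0.22 kg (varies 0.7 to 1.4 times), any yaw: body 66 mm square, grey lid 72 mm square with its top 64 mm above the foot; on it a black grip bar 50 mm long (tub's x), 14 mm thick (y), 32 mm high, 96 mm overall. Origin: centre of its underside, z up.
- tub_mid: The middle-height of three covered steel tubs, one rigid loose piece, about 0.28 kg (varies 0.7 to 1.4 times), any yaw: body 66 mm square, grey lid 72 mm square with its top 88 mm above the foot; on it a black grip bar 50 mm long (tub's x), 14 mm thick (y), 32 mm high, 120 mm overall. Origin: centre of its underside, z up.
- tub_tall: The tallest of three covered steel tubs, one rigid loose piece, about 0.34 kg (varies 0.7 to 1.4 times), any yaw: body 66 mm square, grey lid 72 mm square with its top 112 mm above the foot; on it a black grip bar 50 mm long (tub's x), 14 mm thick (y), 32 mm high, 144 mm overall. Origin: centre of its underside, z up.
- pocket1 (a point): Centre of the floor of pocket 1 (the one with one stud on the rim outside it), 20 mm above the counter; axes as the stand's. 72 mm square inside, upright 3 mm walls to 31 mm above the floor, then lips flaring out to a mouth about 82 mm wide, 38 mm above the floor. A seated tub has its origin here; either way round or quarter-turned will do.
- pocket2 (a point): Centre of the floor of pocket 2 (the one with two studs on the rim outside it), 20 mm above the counter; axes as the stand's. 72 mm square inside, upright 3 mm walls to 31 mm above the floor, then lips flaring out to a mouth about 82 mm wide, 38 mm above the floor. A seated tub has its origin here; either way round or quarter-turned will do.
- pocket3 (a point): Centre of the floor of pocket 3 (the one with three studs on the rim outside it), 20 mm above the counter; axes as the stand's. 72 mm square inside, upright 3 mm walls to 31 mm above the floor, then lips flaring out to a mouth about 82 mm wide, 38 mm above the floor. A seated tub has its origin here; either way round or quarter-turned will do.
- sprayer: Bystander: white spray bottle with a red trigger head, 74 mm across, 196 mm tall, loose; origin at the centre of its underside.
- bowl: Bystander: white bowl, 140 mm across, 60 mm high, loose; origin at the centre of its underside.
- carton: Bystander: long yellow carton, 300 x 55 x 55 mm, lying along its y, loose; origin at the centre of its underside.

How it is judged:
By the outcome, as a careful person would: the job done as asked, in the order asked, and still so for the second after the job is handed in, with the robot touching nothing.
It also fails if it takes over 67 s, if anything falls off the work surface, if the arm or the gripper's body presses on something with over 40 N, if the wrist force passes 120 N, or if a joint passes its speed limit or range.

ROBOT

A 6-joint arm with a two-finger parallel gripper is mounted at the origin on the work surface. World frame = base frame: x ahead of the robot, y to its left, z up, the work surface at z = 0. Lengths are in m, angles in rad, forces in N, time in s.
With the tool pointing down it reaches from about 0.25 to 0.725 m from the base axis. Payload 4 kg.
Tool frame: the origin (TCP) lies midway between the tips of the shut fingers; the grasp point (between the pads) lies 19 mm behind it (bot.grip_depth is the distance from the TCP to the grasp point, in m); z points along the fingers, y is the line along which they close (so a half turn about z gives the same grasp; the last joint's range is limited). The gripper opens to 85 mm and grips with 20 to 120 N. Pads are 22 mm wide; open, the fingers measure 114 mm over their backs; the gripper's body (76 mm by 85 mm) begins 54 mm behind the grasp point. The pads swing forward as they close: fully open they stand 13 mm farther back than shut.
Start: joints at [1.344, 0.241, 0.005, 1.335, 0, 1.571], TCP at [0.112, 0.487, 0.198] pointing down, gripper open.
Joint ranges: [-2.72, 2.72], [-1.05, 1.87], [-1.09, 1.28], [-1.99, 2.15], [-1.42, 1.44], [-3.14, 3.14]. Speed limits (rad/s): [2.79, 2.79, 3.14, 3.14, 3.14, 3.14].

INTERFACE

Orientations are given as a unit quaternion [x, y, z, w].
In Python, from workcell import bot gives the robot as it stands.
- The arm moves only by the shell command python3 -m creep 'ROWS'. ROWS is JSON, one flat list of numbers, 5 for each row, row after row: the shift along the world's x, y, z in m, then the turn about the world's z in rad, then the finger opening in m, from 0 to 0.0854. In form: [x, y, z, twist, claw, x, y, z, twist, claw, ...]. A call has 1 to 10 rows; each row is the pose to reach, as a shift and turn from the pose commanded when the call began; what a row does not reach only later rows make up. A row lasts 1/12 s, in which the tool goes at most 41.7 mm and 7.16 degrees, less where a joint would pass 70% of its speed; a pose out of reach is approached as far as the arm can. A call with a gripper value outside its range is refused whole. The fingers move at their own pace and stop on an object; the grip force is fixed at half the most. Time passes only in rows, so rows that repeat a pose let the fingers close. It gives the time, the measured TCP pose, the force, the opening and the grip force at its end, in the units of the state.
- bot.get_obs(): the state, without advancing time (a new reading comes with each control period).
- bot.camera(name): name is "scene" or "top"; returns a dict with "pixels" (480x640x3 uint8, red, green, blue), "camera_matrix" (3x3 intrinsics, pixels), "extrinsics" (4x4, takes a point from world to camera coordinates). Camera axes: x right, y down, z forward; pixel columns grow to the right and rows downward; lengths in m; the calibration is good to about 2 mm. A picture is of the moment at which its call begins. There is no depth.
- bot.job_done(): hands the job in; it is judged then, once.
Trained networks look in the newest picture that a camera, given by its name, has taken for a name from the list of things; names that differ only in an ending like _2 or _b are one class to them, and where a whole thing is asked for, a point or a joint stands for the part that bears it (a point fixed in the world has none). Each returns a list of dicts, best first, with "score" (0 to 1); they miss things now and then, are a little off and sometimes report something else, mostly with a low value. They report only what shows in the picture. A call takes as long as a camera call.
- bot.look_for(camera, thing): "centre" ([column, row] as shares, 0 to 1, of the picture: columns of its width, rows of its height, amid what is visible of it).
- bot.place_of(camera, thing): "centre" ([column, row] as shares, 0 to 1, of the picture: columns of its width, rows of its height: a listed point, or the origin of a listed thing).
The state is a dict: "clock": time; "joint_pos": joint angles; "joint_vel": joint speeds; "tau": joint torques, N m; "eef_pos": TCP position; "tool_rot": TCP orientation; "ft_force": force on the tool from outside, world axes, zero at the start; "ft_torque": the same for the moment, N m; "grip_width": finger opening in m; "grasp_force": force on a finger pad.
Only numpy, scipy, OpenCV 4.12 (cv2) and the standard library are available. Lean on these libraries where they do the work, as an engineer would, in place of code of your own. Each camera call takes 0.05 s, during which the arm holds its last target. There are 200 camera calls.

## Working session

There is one attempt and no reset: what is moved stays moved. The work goes in short steps, Python scripts to look and compute and a shell command to move; the robot and the scene stay as the last step left them, time stands still between calls to the robot, and variables do not carry over. Pictures are saved under pics/ and viewed, at most 10 in all, crops included, and the job is handed in when it is done.

```bash
mkdir -p pics; cat > h.py <<'E'
import numpy as np, cv2
from workcell import bot
def snap(n):
    c=bot.camera(n); return c
def proj(c,p):
    p=np.atleast_2d(p); q=(c["extrinsics"][:3,:3]@p.T).T+c["extrinsics"][:3,3]; u=(np.array(c["camera_matrix"])@q.T).T
    return u[:,:2]/u[:,2:]
def ray(c,px):
    E=np.array(c["extrinsics"]);R=E[:3,:3];o=-R.T@E[:3,3]
    d=R.T@np.linalg.inv(c["camera_matrix"])@np.array([px[0],px[1],1.]); return o,d/np.linalg.norm(d)
def atz(c,px,z):
    o,d=ray(c,px); return o+d*(z-o[2])/d[2]
def tri(c1,p1,c2,p2):
    o1,d1=ray(c1,p1);o2,d2=ray(c2,p2)
    s=np.linalg.lstsq(np.c_[d1,-d2],o2-o1,rcond=None)[0]
    a=o1+d1*s[0];b=o2+d2*s[1]; return (a+b)/2,np.linalg.norm(a-b)
E
python3 - <<'E'
from h import *
np.set_printoptions(precision=4,suppress=True)
C={n:snap(n) for n in("scene","top")}
for n,c in C.items():
    cv2.imwrite(f"pics/{n}0.png",c["pixels"][...,::-1]); E=np.array(c["extrinsics"]); print(n,-E[:3,:3].T@E[:3,3])
for t in "stand tub_low tub_mid tub_tall pocket1 pocket2 pocket3 sprayer bowl carton".split():
    r={}
    for n in C:
        l=bot.place_of(n,t); r[n]=[(np.array(x["centre"])*[640,480],x["score"]) for x in l[:2]]
    print(t,{n:[(a.round(1).tolist(),round(s,2)) for a,s in v] for n,v in r.items()})
    if r["scene"] and r["top"]: print("   ",*tri(C["scene"],r["scene"][0][0],C["top"],r["top"][0][0]))
print(bot.get_obs()["clock"], bot.get_obs()["eef_pos"],bot.get_obs()["tool_rot"])
E
```

```text
scene [ 1.0018 -0.6657  0.8877]
top [ 0.481  -0.0881  1.2362]
stand {'scene': [([269.9, 268.3], 0.86)], 'top': [([361.1, 263.5], 0.75)]}
    [ 0.5418 -0.1752  0.01  ] 0.011882567274910112
tub_low {'scene': [([366.9, 203.4], 0.58)], 'top': [([238.9, 239.3], 0.82)]}
    [0.6125 0.1409 0.0027] 0.0030563767821905788
tub_mid {'scene': [([308.0, 190.2], 0.85)], 'top': [([258.7, 302.8], 0.83)]}
    [0.4525 0.0909 0.0045] 0.008009372141807783
tub_tall {'scene': [([373.7, 156.4], 0.82)], 'top': [([167.2, 268.2], 0.92)]}
    [0.5362 0.319  0.0084] 0.006088662771127319
pocket1 {'scene': [([266.9, 234.6], 0.92), ([310.9, 275.1], 0.78)], 'top': [([397.6, 276.0], 0.84), ([349.9, 232.9], 0.72)]}
    [ 0.5348 -0.2197  0.1658] 0.06486253591692988
pocket2 {'scene': [([266.9, 234.6], 0.92), ([310.9, 275.1], 0.78)], 'top': [([397.6, 276.0], 0.84), ([349.9, 232.9], 0.72)]}
    [ 0.5348 -0.2197  0.1658] 0.06486253591692988
pocket3 {'scene': [([266.9, 234.6], 0.92), ([310.9, 275.1], 0.78)], 'top': [([397.6, 276.0], 0.84), ([349.9, 232.9], 0.72)]}
    [ 0.5348 -0.2197  0.1658] 0.06486253591692988
sprayer {'scene': [([143.0, 389.0], 0.56)], 'top': [([509.9, 278.6], 0.68)]}
    [ 0.5064 -0.547  -0.0035] 0.003226537695899485
bowl {'scene': [([420.6, 164.1], 0.61)], 'top': [([143.5, 213.5], 0.74)]}
    [0.6699 0.3782 0.0052] 0.024730707251507014
carton {'scene': [([408.6, 246.2], 0.63)], 'top': [([267.5, 175.3], 0.62)]}
    [0.7756 0.0661 0.0092] 0.0003445794941748515
1.1 [0.1124 0.4872 0.1981] [ 0.1132  0.9936 -0.      0.    ]
```

View pics/top0.png

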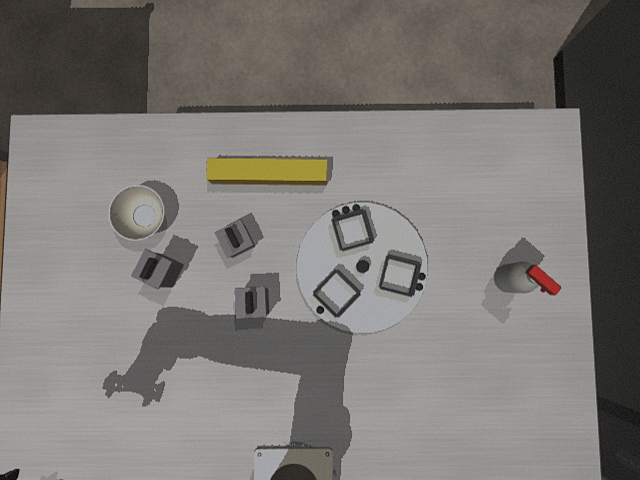

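View pics/scene0.png

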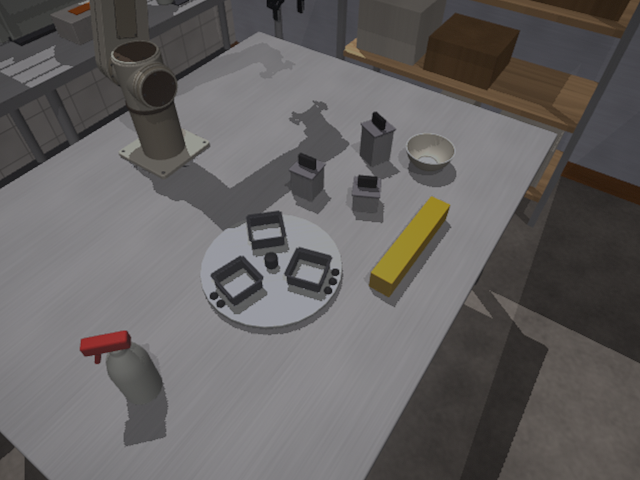

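Top view (image up = +x, right = −y): one stud by the pocket at (337,293), two studs at (401,274), three at (353,229). Tubs: low (236,238), mid (252,302), tall (157,269). Both views agree. Next I'll refine the poses by fitting the dark bars and pocket walls in both views.

```bash
cat >> h.py <<'E'
from scipy.optimize import minimize
def box(sx,sy,z0,z1,cx=0,cy=0):
    return np.array([[cx+a*sx/2,cy+b*sy/2,z] for a in(-1,1) for b in(-1,1) for z in(z0,z1)])
def rz(a): c,s=np.cos(a),np.sin(a); return np.array([[c,-s,0],[s,c,0],[0,0,1]])
def render(c,parts,p,S=4):
    m=np.zeros((480*S,640*S),np.uint8)
    for b in parts:
        w=b@rz(p[2]).T+[p[0],p[1],p[3]]; u=(proj(c,w)+.5)*S
        cv2.fillConvexPoly(m,cv2.convexHull(np.round(u).astype(np.int32)),1)
    return cv2.resize(m.astype(np.float32),(640,480),interpolation=cv2.INTER_AREA)
TOP=dict(tub_low=.064,tub_mid=.088,tub_tall=.112)
def bar(t): return [box(.05,.014,TOP[t],TOP[t]+.032)]
def cyl(r,z0,z1,cx,cy):
    a=np.linspace(0,2*np.pi,20,endpoint=False); return np.array([[cx+r*np.cos(t),cy+r*np.sin(t),z] for t in a for z in(z0,z1)])
def stand():
    P=[cyl(.016,.02,.05,0,0)]
    for k in range(3):
        R=rz(k*2*np.pi/3)
        for s in(-1,1):
            for b in (box(.003,.078,.02,.051,.092+s*.0375,0),box(.078,.003,.02,.051,.092,s*.0375)): P.append(b@R.T)
            l=np.array([[.092+s*(.036+d),e*(.036+d),z] for d,z in((0,.051),(.007,.058)) for e in(-1,1)])
            P+= [l@R.T]
            l=np.array([[.092+e*(.036+d),s*(.036+d),z] for d,z in((0,.051),(.007,.058)) for e in(-1,1)])
            P+= [l@R.T]
    return P
def dark(c,th,soft=25):
    v=c["pixels"].max(2).astype(float); return np.clip((th+soft-v)/(2*soft),0,1)
def fit(C,parts,p0,th,free=(0,1,2),pad=12,steps=(.008,.008,.15,.01)):
    D=[dark(c,th) for c in C]; W=[cv2.dilate((render(c,parts,p0)>0).astype(np.uint8),np.ones((2*pad+1,)*2)) for c in C]
    def cost(x):
        p=np.array(p0,float); p[list(free)]=x
        return sum((abs(render(c,parts,p)-d)*w).sum() for c,d,w in zip(C,D,W))
    x0=np.array(p0,float)[list(free)]; n=len(free)
    sx=np.vstack([x0]+[x0+np.eye(n)[i]*steps[f] for i,f in enumerate(free)])
    r=minimize(cost,x0,method="Nelder-Mead",options=dict(initial_simplex=sx,xatol=1e-4,fatol=.01,maxiter=250))
    p=np.array(p0,float);p[list(free)]=r.x; return p,r.fun
E
python3 - <<'E'
from h import *
np.set_printoptions(precision=4,suppress=True)
C=[snap("scene"),snap("top")]
V=[c["pixels"].max(2) for c in C]
print(V[1][232:248,228:248:2]); print(V[1][225:235,330:376:3]); print(V[0][178:186,358:380:2])
E
```

```text
[[ 49  44  25  74  72  65 115 112 108 112]
 [ 45  42  39  59  77  69  94 114 111 120]
 [ 43  50  40  36  73  71  61 110 111 115]
 [ 34  38  42  25  69  71  69 111 110 110]
 [ 49  42  46  36  70  75  70 106 113 110]
 [ 57  38  44  34  60  70  68 111 109 113]
 [ 84  38  39  42  37  74  70  97 110 110]
 [103  41  52  41  33  72  75  61 113 107]
 [101  47  37  38  31  70  72  65 107 108]
 [ 94  63  45  44  35  58  71  62 107 111]
 [102  87  38  42  39  41  73  86 113 110]
 [ 97 102  45  42  42  20  74 108 113 111]
 [101 102  45  40  41  29  88 112 112 109]
 [113  94  62  33  37  25 112 111 108 112]
 [110  97  83  32  28  40 111 118 116 115]
 [112 103 102  62  37  78 113 114 117 112]]
[[146  71  95 101 172 167 168 167 168 168 175 154  38  54 111 172]
 [146  77  93 107 169 168 171 167 168 165 172 148  45  57 112 167]
 [150 101  75 110 170 168 169 168 169 169 172 150  50  61 110 168]
 [154 116  56 113 168 170 165 170 170 170 168 153  63  56 107 165]
 [151 142  47 108 170 170 164 172 173 170 165 148  91  59 110 144]
 [154 163  34 113 171 164 165 168 167 167 167 147  97  57 109 101]
 [148 162  48 115 167 166 171 169 169 166 168 147 131  58 108 101]
 [153 162  38 111 142 166 169 169 172 166 171 148 165  56 102 102]
 [149 160  42 109  99 170 168 167 168 165 170 155 162  56  83 102]
 [151 153  55 112 105 171 171 170 167 168 164 170 152  57  64 106]]
[[ 37  31  33  36  33  36  35  35  34  28  94]
 [ 30  28  27  28  29  29  30  31  32  27  96]
 [ 30  29  28  27  25  26  26  27  27  22 100]
 [ 26  27  28  26  27  27  26  26  26  21 104]
 [ 24  28  28  26  27  27  28  25  26  27 105]
 [ 25  29  29  28  28  27  26  26  27  30 104]
 [ 24  27  29  28  28  28  27  28  26  39 105]
 [ 22  27  27  26  27  28  27  27  26  57 104]]
```

```bash
sed -i 's/soft=25/soft=12/' h.py; python3 - <<'E'
from h import *
np.set_printoptions(precision=4,suppress=True)
C=[snap("scene"),snap("top")]
ov=[c["pixels"].copy() for c in C]
def draw(parts,p):
    for o,c in zip(ov,C):
        for b in parts:
            u=proj(c,b@rz(p[2]).T+[p[0],p[1],p[3]]); cv2.polylines(o,[cv2.convexHull(np.round(u).astype(np.int32))],True,(0,255,0))
for t,xy in dict(tub_low=(.6125,.141),tub_mid=(.4525,.091),tub_tall=(.536,.319)).items():
    best=min((fit(C,bar(t),[*xy,a,0],55) for a in np.arange(0,3.1,.52)),key=lambda r:r[1])
    f4=fit(C,bar(t),best[0],55,free=(0,1,2,3)); sep=[fit([c],bar(t),best[0],55)[0][:3] for c in C]
    print(t,best,"z free",f4,"sep",*sep); draw(bar(t),best[0])
b=min((fit(C,stand(),[.542,-.175,np.radians(a),0],82,pad=8) for a in (140,150,160)),key=lambda r:r[1])
print("stand",b,"zfree",fit(C,stand(),b[0],82,free=(0,1,2,3),pad=8),"sep",*[fit([c],stand(),b[0],82,pad=8)[0][:3] for c in C])
draw(stand(),b[0])
for k in range(3):
    print("pocket",k+1,rz(b[0][2]+k*2*np.pi/3)@[.092,0,0]+[b[0][0],b[0][1],.02])
cv2.imwrite("pics/ov.png",np.vstack([cv2.resize(ov[0][110:330,190:470],(560,440))[:300*1],cv2.resize(ov[1][190:340,130:430],(560,280))])[...,::-1])
E
```

```text
tub_low (array([0.6079, 0.1412, 0.4876, 0.    ]), np.float64(132.89583333333331)) z free (array([ 0.6074,  0.1423,  0.507 , -0.0037]), np.float64(129.95833333333334)) sep [0.6091 0.1382 0.4337] [0.6079 0.1412 0.4876]
tub_mid (array([0.4539, 0.0958, 0.0235, 0.    ]), np.float64(192.875)) z free (array([ 0.4536,  0.0958,  0.0352, -0.0006]), np.float64(159.77083333333331)) sep [ 0.4527  0.0936 -0.1499] [0.4541 0.0962 0.066 ]
tub_tall (array([ 0.5334,  0.3232, -0.5154,  0.    ]), np.float64(282.6666666666667)) z free (array([ 0.5337,  0.325 , -0.491 , -0.0037]), np.float64(301.64583333333337)) sep [ 0.5327  0.322  -0.5974] [ 0.5348  0.3233 -0.4575]
stand (array([ 0.5388, -0.1729,  2.3591,  0.    ]), np.float64(1158.0208333333335)) zfree (array([ 0.5384, -0.1724,  2.3581, -0.0022]), np.float64(1407.3333333333335)) sep [ 0.5385 -0.1747  2.3591] [ 0.5393 -0.1717  2.3588]
pocket 1 [ 0.4736 -0.1081  0.02  ]
pocket 2 [ 0.5153 -0.2619  0.02  ]
pocket 3 [ 0.6276 -0.1489  0.02  ]
```

View pics/ov.png

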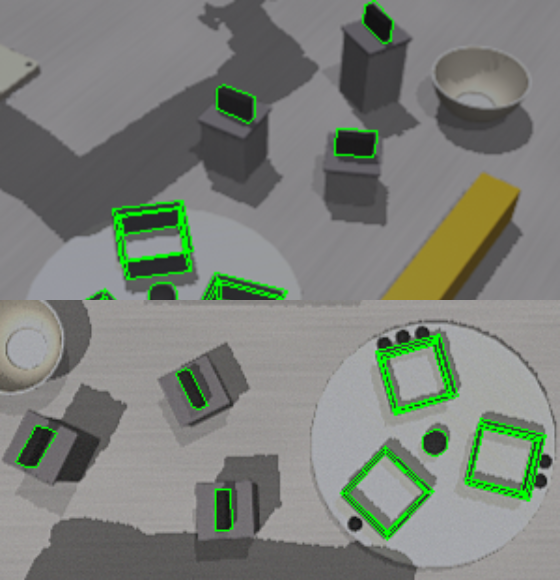

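The overlay matches the bars and pocket walls in both views, and the heights agree within 4 mm. Now moving over the low tub.

```bash
python3 -m creep '[0.28,-0.195,0,0.4,0.05, 0.28,-0.195,0,0.4,0.05, 0.28,-0.195,0,0.4,0.05, 0.28,-0.195,0,0.4,0.05, 0.28,-0.195,0,0.4,0.05, 0.28,-0.195,0,0.4,0.05, 0.28,-0.195,0,0.4,0.05, 0.28,-0.195,0,0.4,0.05, 0.28,-0.195,0,0.4,0.05, 0.28,-0.195,0,0.4,0.05]'
cat >> h.py <<'E'
def st(goal=None,psi=None):
    o=bot.get_obs(); q=o["tool_rot"]; from scipy.spatial.transform import Rotation as R
    y=R.from_quat(q).as_matrix()[:,1]; a=np.degrees(np.arctan2(y[1],y[0]))
    p=np.array(o["eef_pos"]); print("t",round(o["clock"],2),"p",p.round(4),"psi",round(a,2),"q",np.round(o["joint_pos"],2),"F",np.round(o["ft_force"],1),"w",round(o["grip_width"],4),"g",round(o["grasp_force"],1))
    if goal is not None: print("d",(np.array(goal)-p).round(4),"tw",round(np.radians((psi-a+180)%360-180),3))
E
python3 -c "
from h import *
st([.608,.1415,.14],118)"
```

```text
clock: 2.13
eef_pos: [0.396, 0.2895, 0.198]
tool_rot: [-0.083, 0.997, -0.0, 0.001]
ft_force: [0.8, 0.7, -0.5]
grip_width: 0.05
grasp_force: 0.0
t 2.13 p [0.396  0.2895 0.198 ] psi 99.55 q [ 0.63  0.22 -0.02  1.33 -0.    0.47] F [ 0.8  0.7 -0.5] w 0.05 g 0.0
d [ 0.212 -0.148 -0.058] tw 0.322
```

```bash
python3 -m creep '[0.212,-0.148,-0.058,0.32,0.05, 0.212,-0.148,-0.058,0.32,0.05, 0.212,-0.148,-0.058,0.32,0.05, 0.212,-0.148,-0.058,0.32,0.05, 0.212,-0.148,-0.058,0.32,0.05, 0.212,-0.148,-0.058,0.32,0.05, 0.212,-0.148,-0.058,0.32,0.05, 0.212,-0.148,-0.058,0.32,0.05, 0.212,-0.148,-0.058,0.32,0.05, 0.212,-0.148,-0.058,0.32,0.05]' >/dev/null
python3 - <<'E'
from h import *
st([.608,.1415,.069],118)
c=snap("top");s=snap("scene");st([.608,.1415,.069],118)
cv2.imwrite("pics/a.png",np.hstack([cv2.resize(c["pixels"][180:320,180:320],(400,400)),cv2.resize(s["pixels"][120:260,290:430],(400,400))])[...,::-1])
E
```

```text
t 2.97 p [0.6036 0.145  0.14  ] psi 118.3 q [ 0.24  0.51  0.25  1.31  0.   -0.26] F [-0.2 -0.4  0. ] w 0.0498 g 0.0
d [ 0.0044 -0.0035 -0.071 ] tw -0.005
t 3.07 p [0.6036 0.1456 0.1407] psi 118.37 q [ 0.24  0.51  0.25  1.31  0.   -0.26] F [-0.1  0.3  0.3] w 0.05 g 0.0
d [ 0.0044 -0.0041 -0.0717] tw -0.006
```

View pics/a.png

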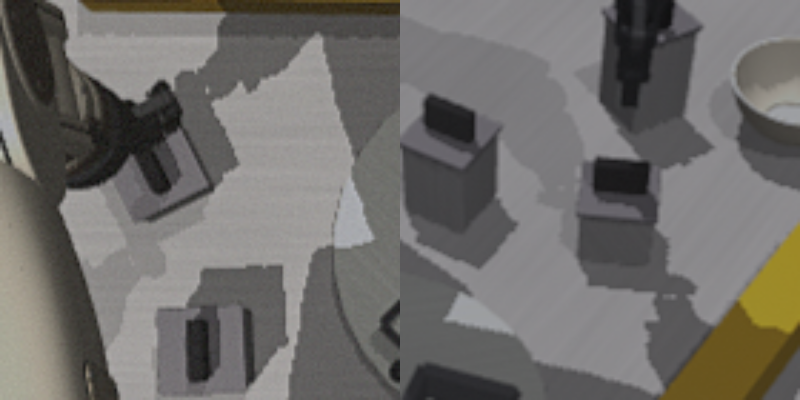

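The gripper is above the low tub: fingers at about (150,120) in the left crop, with its bar at (150,165). I'll correct the small offset and descend.

```bash
python3 -m creep '[0.002,-0.002,-0.005,-0.005,0.05, 0.004,-0.0035,-0.015,-0.005,0.05, 0.004,-0.0035,-0.03,-0.005,0.05, 0.004,-0.0035,-0.045,-0.005,0.05, 0.004,-0.0035,-0.058,-0.005,0.05, 0.004,-0.0035,-0.067,-0.005,0.05, 0.004,-0.0035,-0.071,-0.005,0.05, 0.004,-0.0035,-0.071,-0.005,0.03, 0.004,-0.0035,-0.071,-0.005,0.01, 0.004,-0.0035,-0.071,-0.005,0.005]'
python3 -m creep '[0,0,0,0,0.005, 0,0,0,0,0.005, 0,0,0,0,0.005,0,0,0,0,0.005]'; python3 -c "
from h import *
st([.608,.1415,.069],118)"
```

```text
clock: 3.9
eef_pos: [0.6091, 0.1409, 0.07]
tool_rot: [-0.242, 0.97, -0.0, 0.001]
ft_force: [-0.3, 0.2, 0.6]
grip_width: 0.0141
grasp_force: 0.0
clock: 4.23
eef_pos: [0.6087, 0.1407, 0.0695]
tool_rot: [-0.242, 0.97, 0.0, 0.0]
ft_force: [0.5, -0.7, 0.4]
grip_width: 0.0053
grasp_force: 0.0
t 4.23 p [0.6087 0.1407 0.0695] psi 117.97 q [ 0.23  0.56  0.15  1.16  0.   -0.26] F [ 0.5 -0.7  0.4] w 0.0053 g 0.0
d [-0.0007  0.0008 -0.0005] tw 0.001
```

```bash
python3 - <<'E'
from h import *
c=snap("top");s=snap("scene")
for q in (c,s):
    print(proj(q,[[.6087,.1407,.0695],[.608,.141,.096],[.608,.141,0]]).round(1).tolist())
cv2.imwrite("pics/b.png",np.hstack([cv2.resize(c["pixels"][170:310,180:320],(400,400)),cv2.resize(s["pixels"][120:260,290:430],(400,400))])[...,::-1])
E
```

```text
[[233.5, 237.5], [231.2, 236.6], [238.7, 240.7]]
[[367.1, 184.5], [367.8, 176.6], [364.8, 203.5]]
```

View pics/b.png

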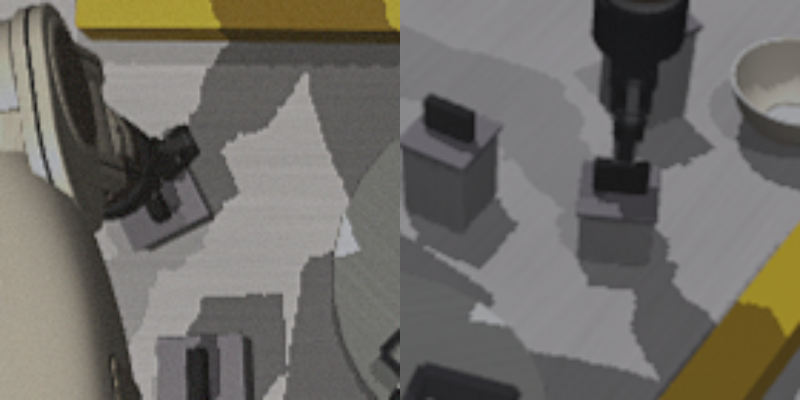

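The fingers closed to 5 mm, so they missed. In the scene crop they end at about (625,160), at the top of the bar or behind it. I'll lift clear and compare the visible fingertip with the projected TCP.

```bash
python3 -m creep '[0,0,0.02,0,0.005, 0,0,0.045,0,0.005, 0,0,0.06,0,0.005, 0,0,0.06,0,0.005]' >/dev/null; python3 - <<'E'
from h import *
st()
p=np.array(bot.get_obs()["eef_pos"])
ims=[]
for n in("top","scene"):
    q=snap(n); u=proj(q,[p,p+[0,0,.05],[0,0,0],[.608,.141,.096]]); print(n,u.round(1).tolist())
    x,y=np.round(u[0]).astype(int); k=q["pixels"][y-35:y+35,x-35:x+35]; k=cv2.resize(k,(400,400),interpolation=cv2.INTER_NEAREST); k=cv2.convertScaleAbs(k,alpha=1.8,beta=10)
    f=lambda a:tuple(np.round((a-[x-35,y-35]+.5)*400/70).astype(int).tolist())
    cv2.line(k,f(u[0]),f(u[1]),(0,255,0),1);cv2.circle(k,f(u[0]),5,(255,0,0),1);cv2.circle(k,f(u[3]),5,(0,0,255),1); ims.append(k)
cv2.imwrite("pics/c.png",np.hstack(ims)[...,::-1])
E
```

```text
t 4.67 p [0.6111 0.1413 0.1335] psi 117.97 q [ 0.23  0.52  0.25  1.29  0.   -0.26] F [0.5 0.4 0.5] w 0.005 g 0.0
top [[227.8, 233.5], [223.1, 230.8], [294.2, 487.5], [231.2, 236.6]]
scene [[370.2, 165.5], [372.0, 149.4], [165.1, 149.6], [367.8, 176.6]]
```

View pics/c.png

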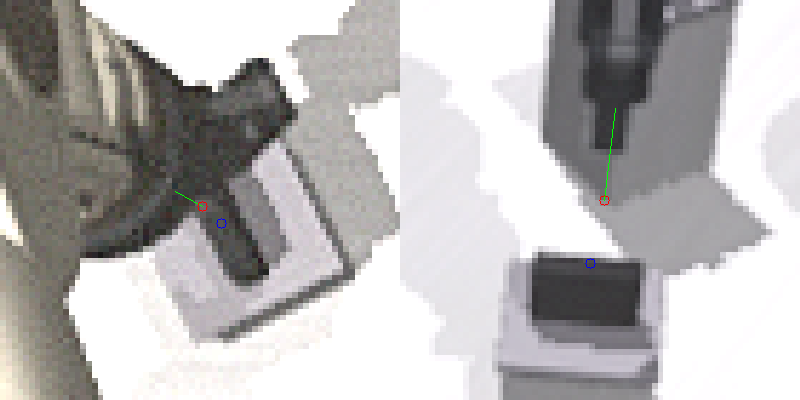

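The scene crop shows the fingertip at (610,150) while the TCP projects to (604,200). That is about 9 px, or roughly 27 mm, too high. The base origin projects correctly in both views. I'll check whether the start picture shows the same offset.

```bash
python3 - <<'E'
from h import *
print("grip_depth",bot.grip_depth)
q=snap("scene"); s0=cv2.imread("pics/scene0.png"); u=proj(q,[[.112,.487,.198],[.112,.487,.248],[.1124+.0427*.225,.4872+.0427*.974,.185],[.1124-.0427*.225,.4872-.0427*.974,.185]]); print(u)
k=cv2.resize(s0[0:50,240:320],(800,500),interpolation=cv2.INTER_NEAREST)
for i,a in enumerate(u): cv2.circle(k,tuple(np.round((a-[240,0]+.5)*10).astype(int).tolist()),5,[(0,0,255),(0,255,255),(0,255,0),(0,255,0)][i],2)
cv2.imwrite("pics/d.png",k)
# visible tip in current scene view -> world at the reported xy
for z in (.13,.145,.16,.175): print(z,atz(q,(371.75,157.25),z))
E
```

```text
grip_depth 0.0187
[[289.51057998  31.50213223]
 [288.80025762  15.39487174]
 [299.95183182  31.33331901]
 [279.43923451  39.90757649]]
0.13 [0.59649333 0.17492264 0.13      ]
0.145 [0.60451724 0.15828205 0.145     ]
0.16 [0.61254116 0.14164146 0.16      ]
0.175 [0.62056507 0.12500087 0.175     ]
```

View pics/d.png

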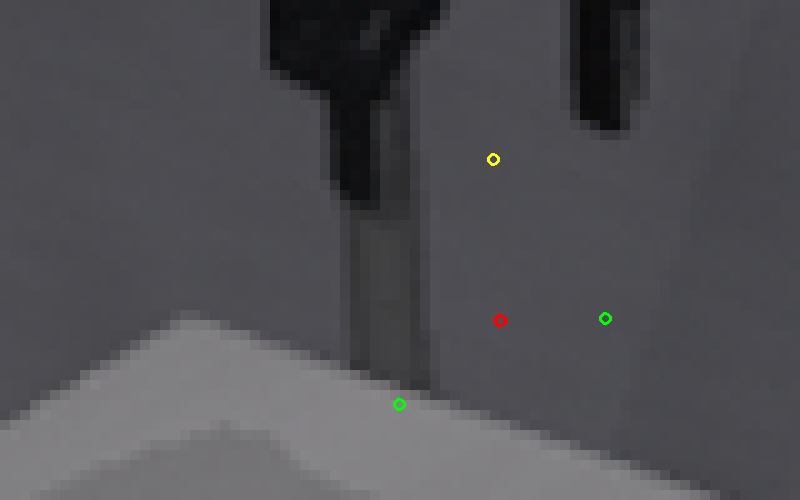

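The start picture shows the same thing: open tips at (275,20) and (300,13), also about 30 mm above where the reported TCP puts them, with no sideways error. So the real fingertips sit about 30 mm above the reported TCP. I'll regrasp 30 mm lower, watching the force.

```bash
python3 -c "
from h import *
st([.608,.1415,.04],118)"
python3 -m creep '[0,0,-0.01,0,0.05, 0,0,-0.03,0,0.05, -0.0005,0,-0.05,0,0.05, -0.0005,0,-0.065,0,0.05, -0.0005,0,-0.075,0,0.05, -0.0005,0,-0.08,0,0.05, -0.0005,0,-0.08,0,0.05]'; python3 -c "
from h import *
st([.608,.1415,.04],118)"
```

```text
t 4.82 p [0.608  0.1406 0.1284] psi 117.97 q [ 0.23  0.52  0.24  1.29  0.   -0.26] F [-0.1  0.8 -0.1] w 0.0053 g 0.0
d [-0.      0.0009 -0.0884] tw 0.0
clock: 5.4
eef_pos: [0.6063, 0.1403, 0.0466]
tool_rot: [-0.242, 0.97, 0.0, -0.002]
ft_force: [0.2, 1.9, -0.1]
grip_width: 0.05
grasp_force: 0.0
t 5.4 p [0.6063 0.1403 0.0466] psi 117.97 q [ 0.23  0.58  0.12  1.11  0.   -0.26] F [ 0.2  1.9 -0.1] w 0.05 g 0.0
d [ 0.0017  0.0012 -0.0066] tw 0.001
```

```bash
python3 -m creep '[0.001,0.0005,-0.004,0,0.05, 0.001,0.0005,-0.007,0,0.05, 0.001,0.0005,-0.007,0,0.03, 0.001,0.0005,-0.007,0,0.005, 0.001,0.0005,-0.007,0,0.005, 0.001,0.0005,-0.007,0,0.005, 0.001,0.0005,-0.007,0,0.005]'; python3 -c "
from h import *
st([.608,.1415,.04],118)"
```

```text
clock: 5.98
eef_pos: [0.6096, 0.1414, 0.043]
tool_rot: [-0.242, 0.97, -0.0, 0.001]
ft_force: [0.7, -0.6, 3.0]
grip_width: 0.0126
grasp_force: 60.5
t 5.98 p [0.6096 0.1414 0.043 ] psi 117.97 q [ 0.23  0.59  0.11  1.1   0.   -0.26] F [ 0.7 -0.6  3. ] w 0.0126 g 60.5
d [-0.0016  0.0001 -0.003 ] tw 0.0
```

Gripped (60 N at 12.6 mm). Lift, then move toward pocket 1.

```bash
python3 -m creep '[0,0,0.01,0,0.005, 0,0,0.03,0,0.005, 0,0,0.055,0,0.005, 0,0,0.08,0,0.005, 0,0,0.095,0,0.005, -0.01,-0.02,0.1,0.03,0.005, -0.025,-0.05,0.1,0.08,0.005, -0.042,-0.08,0.1,0.14,0.005, -0.06,-0.11,0.1,0.2,0.005, -0.078,-0.14,0.1,0.26,0.005]'; python3 -c "
from h import *
st([.4736,-.1081,.13],135.2)"
```

```text
clock: 6.82
eef_pos: [0.5297, 0.0002, 0.1424]
tool_rot: [-0.367, 0.93, -0.0, -0.0]
ft_force: [0.7, -1.3, -1.8]
grip_width: 0.0126
grasp_force: 60.0
t 6.82 p [5.297e-01 2.000e-04 1.424e-01] psi 133.08 q [ 0.    0.33 -0.02  1.22 -0.   -0.75] F [ 0.7 -1.3 -1.8] w 0.0126 g 60.0
d [-0.0561 -0.1083 -0.0124] tw 0.037
```

```bash
python3 -m creep '[-0.015,-0.028,0,0.01,0.005, -0.03,-0.056,0,0.02,0.005, -0.042,-0.08,-0.005,0.037,0.005, -0.051,-0.098,-0.012,0.037,0.005, -0.056,-0.108,-0.02,0.037,0.005, -0.056,-0.108,-0.02,0.037,0.005, -0.056,-0.108,-0.02,0.037,0.005]'>/dev/null; cat >> h.py <<'E'
BODY=lambda t:[box(.072,.072,TOP[t]-.006,TOP[t])]
E
python3 - <<'E'
from h import *
st([.4736,-.1081,.13],135.2)
ims=[]
p=[.4736,-.1081,np.radians(45.2),.077]
for n in("top","scene"):
    q=snap(n); x,y=proj(q,[p[0],p[1],.1])[0].astype(int); k=q["pixels"][y-40:y+40,x-40:x+40]; k=cv2.convertScaleAbs(cv2.resize(k,(400,400),interpolation=cv2.INTER_CUBIC),alpha=1.4)
    for b,z in ((box(.072,.072,.058,.064),p[3]),(box(.05,.014,.064,.096),p[3]),(box(.066,.066,0,.058),p[3]),(box(.082,.082,.058,.058),0)):
        u=proj(q,b@rz(p[2]).T+[p[0],p[1],z]); cv2.polylines(k,[cv2.convertScaleAbs(np.zeros(1)) if 0 else cv2.convexHull(np.round((u-[x-40,y-40]+.5)*5).astype(np.int32))],True,(0,255,0) if z else (255,0,0))
    ims.append(k)
st([.4736,-.1081,.13],135.2)
cv2.imwrite("pics/e.png",np.hstack(ims)[...,::-1])
E
```

```text
t 7.4 p [ 0.4745 -0.1067  0.1218] psi 134.93 q [-0.22  0.26 -0.17  1.14  0.   -1.01] F [-0.9  0.4 -1.4] w 0.0126 g 59.9
d [-0.0009 -0.0014  0.0082] tw 0.005
t 7.5 p [ 0.4756 -0.1061  0.1223] psi 135.04 q [-0.22  0.26 -0.17  1.14  0.   -1.01] F [ 0.2 -0.  -0.7] w 0.0121 g 59.9
d [-0.002  -0.002   0.0077] tw 0.003
```

View pics/e.png

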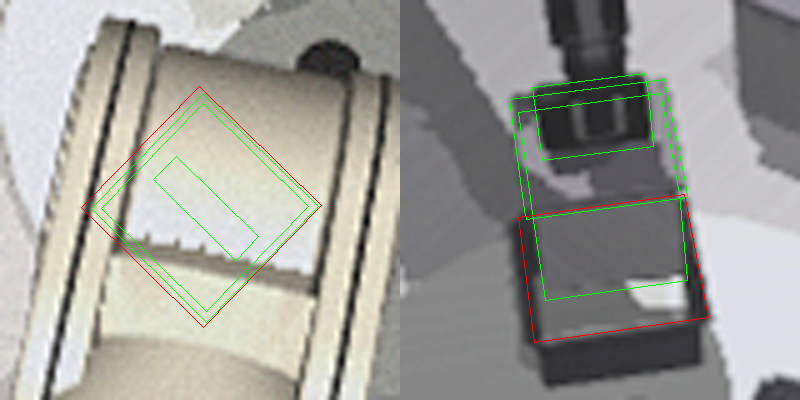

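```bash
python3 - <<'E'
from h import *
np.set_printoptions(precision=4,suppress=True)
q=snap("scene"); st()
for t in("tub_low","tub_mid","tub_tall"):
    for f in(bot.look_for,bot.place_of): print(t,f.__name__,[((np.array(r["centre"])*[640,480]).round(1).tolist(),round(r["score"],2)) for r in f("scene",t)])
for z in (0,.04,.06,.08): print(z,proj(q,[[.4736,-.1081,z]])) 
# original place of the low tub: has it gone?
s0=cv2.imread("pics/scene0.png")[...,::-1]
print("old bar place then/now",s0[178:186,362:374].mean(),q["pixels"][178:186,362:374].mean())
V=q["pixels"].max(2)
x,y=proj(q,[.4736,-.1081,.1])[0].astype(int); print(x,y); print(V[y-24:y+40:2,x-16:x+20:2])
E
```

```text
t 7.55 p [ 0.4758 -0.106   0.1224] psi 135.07 q [-0.22  0.26 -0.17  1.14  0.   -1.01] F [ 0.5 -0.6 -1.8] w 0.0125 g 59.9
tub_low call [([265.7, 209.0], 0.64)]
tub_low call [([268.2, 218.2], 0.6)]
tub_mid call [([306.0, 178.6], 0.74)]
tub_mid call [([306.9, 190.8], 0.62)]
tub_tall call [([374.0, 138.0], 0.93)]
tub_tall call [([373.6, 160.2], 0.7)]
0 [[267.6243 240.3868]]
0.04 [[266.3241 229.694 ]]
0.06 [[265.6476 224.131 ]]
0.08 [[264.9526 218.4157]]
old bar place then/now 27.569444444444443 140.46180555555554
264 212
[[127 127 100  90  91  27  31  31  31  31  31  33  28 116 107 135 141 142]
 [106  87  40  43  43  28  30  33  31  35  32  35  29  96 111 124 142 142]
 [ 54  47  38  37  33  46  47  33  32  42  62  30  29  95 110 123 143 144]
 [ 64  66  27  30  29  39  54  32  34  35  61  30  30  89 111 118 146 142]
 [ 84 102  41  31  30  38  60  31  34  29  63  30  30  88 111 108 145 144]
 [106 107  44  30  30  29  61  30  37  42  53  28  30  89 111 108 145 145]
 [109 113  78  28  30  29  37  34  37  34  49  57  58  60 114 110 128 143]
 [102 112 107  49  49  49  53  54  54  53  67  67  6
[... 1123 characters left out ...]
139 151 152 169 137  37]
 [ 50  38  70  77  77  77  76  76  77  77  77  77  75 100  73  87  85  39]
 [ 61  37  67  77  76  77  77  77  77  78  78  78  96  85  78  73  70  50]
 [ 64  39  64  77  86  95  90  87  79  74  66  57  45  43  41  40  37  40]
 [ 70  39  60  73  55  42  42  41  42  39  39  39  40  42  43  43  43  43]
 [ 76  75  36  36  40  39  41  42  43  42  42  42  43  41  43  44  43  42]
 [ 81  76  49  41  41  42  42  43  42  42  42  43  41  41  42  41  40  38]
 [ 98  92  52  41  42  42  42  41  41  39  39  37  54  59  77  85  88  92]
 [ 96  97  70  38  37  52  57  77  83  88  91  98  98  97  97  97  97  96]
 [ 95  95  96  89  99  97  98  97  97  98  98  98  98  97  96  96  96  96]]
```

The nets and lid edges put the held low tub over pocket 1, within about 1 px of the prediction. The gripper shows at (265,195) and the lid's front edge at about (250–281,212). Lowering.

```bash
python3 -m creep '[-0.0015,-0.0015,-0.005,0.002,0.005, -0.0015,-0.0015,-0.013,0.002,0.005, -0.0015,-0.0015,-0.022,0.002,0.005, -0.0015,-0.0015,-0.03,0.002,0.005, -0.0015,-0.0015,-0.038,0.002,0.005, -0.0015,-0.0015,-0.045,0.002,0.005, -0.0015,-0.0015,-0.05,0.002,0.005, -0.0015,-0.0015,-0.05,0.002,0.005]'; python3 -c "
from h import *
st([.4736,-.1081,.062],135.2)"
```

```text
clock: 8.52
eef_pos: [0.4723, -0.1081, 0.0706]
tool_rot: [-0.384, 0.924, 0.001, -0.001]
ft_force: [-0.0, 0.2, -1.1]
grip_width: 0.0125
grasp_force: 59.9
t 8.52 p [ 0.4723 -0.1081  0.0706] psi 135.1 q [-0.22  0.31 -0.25  1.01 -0.   -1.01] F [-0.   0.2 -1.1] w 0.0125 g 59.9
d [ 0.0013 -0.     -0.0086] tw 0.002
```

```bash
python3 -m creep '[0.001,0,-0.002,0,0.005, 0.001,0,-0.004,0,0.005, 0.001,0,-0.006,0,0.005, 0.001,0,-0.007,0,0.005, 0.001,0,-0.008,0,0.005]'; python3 -c "
from h import *
st([.4736,-.1081,.062],135.2)"
```

```text
clock: 8.93
eef_pos: [0.4746, -0.1083, 0.0642]
tool_rot: [-0.384, 0.924, -0.0, 0.0]
ft_force: [0.2, 0.0, -0.7]
grip_width: 0.0123
grasp_force: 59.9
t 8.93 p [ 0.4746 -0.1083  0.0642] psi 135.1 q [-0.22  0.32 -0.26  0.99  0.   -1.01] F [ 0.2  0.  -0.7] w 0.0123 g 59.9
d [-0.001   0.0002 -0.0022] tw 0.002
```

```bash
python3 -m creep '[0,0,-0.001,0,0.005, 0,0,-0.002,0,0.005, 0,0,-0.002,0,0.005]' | grep -A0 -E 'force|eef'; python3 -m creep '[0,0,-0.001,0,0.005, 0,0,-0.0015,0,0.005]' | grep -E 'force|eef'
```

```text
eef_pos: [0.4745, -0.1084, 0.0629]
--
ft_force: [-2.3, 0.5, 3.5]
--
grasp_force: 60.6
eef_pos: [0.4746, -0.1084, 0.0629]
ft_force: [-6.3, 2.1, 18.6]
grasp_force: 62.8
```

Floor contact at the expected height. Ease off, release, and retreat up.

```bash
python3 -m creep '[0,0,0.0015,0,0.005, 0,0,0.0015,0,0.02, 0,0,0.0015,0,0.045, 0,0,0.0015,0,0.05, 0,0,0.0015,0,0.05, 0,0,0.02,0,0.05, 0,0,0.045,0,0.05, 0,0,0.075,0,0.05, 0,0,0.1,0,0.05,0,0,0.11,0,0.05]'| grep -E 'force|eef|width'; python3 - <<'E'
from h import *
st([.454,.096,.17],92.9)
C=[snap("scene"),snap("top")]
for t in ("tub_low","tub_mid"):
    for n in("scene","top"): print(t,n,[((np.array(r["centre"])*[640,480]).round(1).tolist(),round(r["score"],2)) for r in bot.place_of(n,t)])
b=bar("tub_low"); print(fit(C[:1],b,[.4736,-.1081,np.radians(45),.02],55,pad=8))
print(proj(C[0],[.4736,-.1081,.02]))
E
```

```text
eef_pos: [0.4765, -0.1088, 0.1741]
ft_force: [0.2, 0.1, 0.2]
grip_width: 0.0499
grasp_force: 0.0
t 10.18 p [ 0.4765 -0.1088  0.1741] psi 135.1 q [-0.22  0.23 -0.08  1.26 -0.   -1.01] F [0.2 0.1 0.2] w 0.0499 g 0.0
d [-0.0225  0.2048 -0.0041] tw -0.737
tub_low scene [([266.8, 232.7], 0.94)]
tub_low top []
tub_mid scene [([307.7, 193.4], 0.84)]
tub_mid top [([256.6, 301.1], 0.92)]
(array([ 0.47424727, -0.11311803,  0.76470016,  0.02      ]), np.float64(113.22916666666667))
[[266.98276499 235.1106687 ]]
```

Low tub is seated. Now the middle tub.

```bash
python3 -m creep '[-0.003,0.03,0,-0.12,0.05, -0.007,0.065,0,-0.24,0.05, -0.011,0.1,0,-0.36,0.05, -0.015,0.135,0,-0.48,0.05, -0.019,0.17,0,-0.6,0.05, -0.021,0.195,0,-0.7,0.05, -0.0225,0.2045,0,-0.737,0.05, -0.0225,0.2045,0,-0.737,0.05, -0.0225,0.2045,-0.005,-0.737,0.05, -0.0225,0.2045,-0.005,-0.737,0.05]' | grep -E 'force|eef'; python3 -c "
from h import *
c=[snap('scene')]
print(fit(c,bar('tub_mid'),[.454,.0958,.05,0],55))
st([.454,.0955,.066],92.9)"
```

```text
eef_pos: [0.4509, 0.0954, 0.1638]
ft_force: [-1.8, -0.2, 0.3]
grasp_force: 0.0
(array([ 0.45331795,  0.09335805, -0.1950357 ,  0.        ]), np.float64(78.37499999999999))
t 11.37 p [0.4511 0.0951 0.1642] psi 92.86 q [ 0.21  0.18 -0.16  1.23 -0.    0.16] F [ 0.1  0.  -0.1] w 0.0497 g 0.0
d [ 0.0029  0.0004 -0.0982] tw 0.001
```

```bash
python3 -m creep '[0.0025,0.0005,-0.015,-0.01,0.05, 0.0025,0.0005,-0.035,-0.01,0.05, 0.0025,0.0005,-0.055,-0.01,0.05, 0.0025,0.0005,-0.07,-0.01,0.05, 0.0025,0.0005,-0.085,-0.01,0.05, 0.0025,0.0005,-0.094,-0.01,0.05, 0.0025,0.0005,-0.098,-0.01,0.05, 0.0025,0.0005,-0.098,-0.01,0.05]' | grep -E 'force|eef'; python3 -m creep '[0,0,0,0,0.03, 0,0,0,0,0.005, 0,0,0,0,0.005, 0,0,0,0,0.005, 0,0,0,0,0.005]' | grep -E 'force|eef|width'
```

```text
eef_pos: [0.4538, 0.0958, 0.0668]
ft_force: [-0.7, -0.2, 0.2]
grasp_force: 0.0
eef_pos: [0.4553, 0.0966, 0.0686]
ft_force: [0.6, -1.7, 4.3]
grip_width: 0.0128
grasp_force: 61.3
```

```bash
python3 -m creep '[0,0,0.01,0,0.005, 0,0,0.035,0,0.005, 0,0,0.065,0,0.005, 0,0,0.095,0,0.005, 0,0,0.125,0,0.005, 0.001,-0.01,0.14,0,0.005, 0.005,-0.03,0.145,-0.05,0.005, 0.01,-0.06,0.145,-0.1,0.005, 0.015,-0.09,0.145,-0.15,0.005, 0.02,-0.12,0.145,-0.2,0.005]'| grep -E 'force|eef|width'; python3 -c "
from h import *
st([.5153,-.2619,.21],75.2)"
```

```text
eef_pos: [0.4741, -0.024, 0.2124]
ft_force: [0.9, 0.1, -2.6]
grip_width: 0.0126
grasp_force: 60.5
t 13.28 p [ 0.4741 -0.024   0.2124] psi 80.79 q [-0.05  0.18 -0.03  1.36  0.    0.11] F [ 0.9  0.1 -2.6] w 0.0126 g 60.5
d [ 0.0412 -0.2379 -0.0024] tw -0.098
```

```bash
python3 -m creep '[0.006,-0.035,0,-0.03,0.005, 0.012,-0.07,0,-0.05,0.005, 0.018,-0.105,0,-0.07,0.005, 0.024,-0.14,0,-0.098,0.005, 0.03,-0.175,0,-0.098,0.005, 0.036,-0.21,0,-0.098,0.005, 0.041,-0.232,-0.015,-0.098,0.005, 0.041,-0.238,-0.035,-0.098,0.005, 0.041,-0.238,-0.055,-0.098,0.005, 0.041,-0.238,-0.06,-0.098,0.005]'| grep -E 'force|eef|width'; python3 - <<'E'
from h import *
C=snap("scene"); c2=snap("top")
st([.5153,-.2619,.15],75.2)
for n,c in(("scene",C),("top",c2)): print([((np.array(r["centre"])*[640,480]).round(1).tolist(),round(r["score"],2)) for r in bot.place_of(n,"tub_mid")],proj(c,[.5153,-.2619,.08]))
k=C["pixels"].copy()
pp=[.5153,-.2619,np.radians(-14.8)]
x,y=proj(C,[*pp[:2],.1])[0].astype(int); k=cv2.convertScaleAbs(cv2.resize(k[y-50:y+50,x-50:x+50],(590,590),interpolation=cv2.INTER_CUBIC),alpha=1.4)
for b,z,col in ((box(.072,.072,.082,.088),.082,(0,255,0)),(box(.066,.066,0,.082),.082,(0,255,0)),(box(.082,.082,.058,.058),0,(255,0,0))):
    u=proj(C,b@rz(pp[2]).T+[*pp[:2],z]); cv2.polylines(k,[cv2.convexHull(np.round((u-[x-50,y-50]+.5)*5.9).astype(np.int32))],True,col)
cv2.imwrite("pics/f.png",k[...,::-1])
E
```

```text
eef_pos: [0.5127, -0.2607, 0.148]
ft_force: [0.4, 1.2, -3.8]
grip_width: 0.0125
grasp_force: 60.4
t 14.22 p [ 0.5139 -0.2603  0.1505] psi 75.24 q [-0.47  0.42  0.13  1.29  0.   -0.21] F [-0.4 -0.3 -2.3] w 0.0127 g 60.4
d [ 0.0014 -0.0016 -0.0005] tw -0.001
[([235.5, 269.9], 0.85)] [[235.60680526 269.4040383 ]]
[([402.6, 278.4], 0.57)] [[401.52407414 274.58154771]]
```

View pics/f.png

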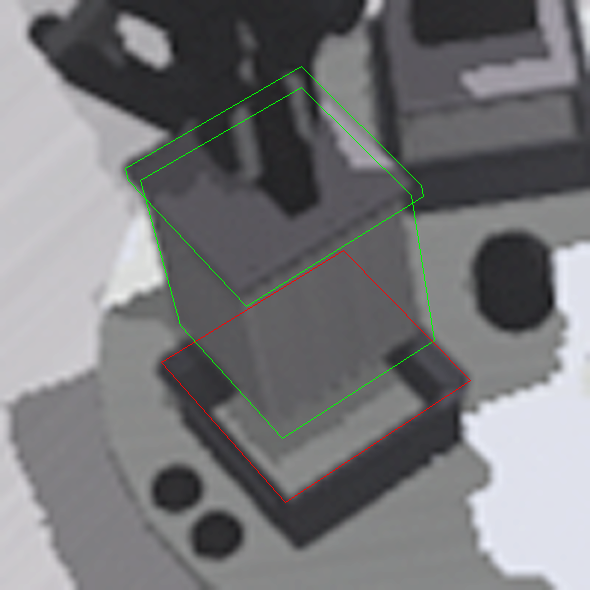

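The middle tub hangs over the two-stud pocket, with its foot's near corner at (270,425) in the crop against a predicted (282,438). That puts it a few mm away from the camera, so I'll nudge it (+3,−3 mm) and lower it.

```bash
python3 -m creep '[0.001,-0.001,-0.003,0,0.005, 0.003,-0.003,-0.01,0,0.005, 0.003,-0.003,-0.018,0,0.005, 0.003,-0.003,-0.026,0,0.005, 0.003,-0.003,-0.033,0,0.005, 0.003,-0.003,-0.04,0,0.005, 0.003,-0.003,-0.046,0,0.005, 0.003,-0.003,-0.05,0,0.005, 0.003,-0.003,-0.05,0,0.005]' | grep -E 'force|eef'; python3 -c "
from h import *
st([.5153,-.2619,.087],75.2)"
```

```text
eef_pos: [0.5176, -0.2639, 0.1012]
ft_force: [0.4, -0.5, -1.7]
grasp_force: 60.4
t 15.07 p [ 0.5176 -0.2639  0.1012] psi 75.23 q [-0.47  0.46  0.06  1.18  0.   -0.21] F [ 0.4 -0.5 -1.7] w 0.0124 g 60.4
d [-0.0023  0.002  -0.0142] tw -0.0
```

```bash
python3 -m creep '[-0.001,0.001,-0.003,0,0.005, -0.001,0.001,-0.006,0,0.005, -0.001,0.001,-0.009,0,0.005, -0.001,0.001,-0.011,0,0.005, -0.001,0.001,-0.012,0,0.005]' | grep -E 'force|eef'; python3 -m creep '[0,0,-0.001,0,0.005, 0,0,-0.002,0,0.005, 0,0,-0.002,0,0.005]' | grep -E 'force|eef'
```

```text
eef_pos: [0.5173, -0.2632, 0.0903]
ft_force: [0.9, 0.1, -3.1]
grasp_force: 60.4
eef_pos: [0.5175, -0.2634, 0.0887]
ft_force: [0.0, 0.0, -2.5]
grasp_force: 60.4
```

```bash
python3 -m creep '[0,0,-0.001,0,0.005, 0,0,-0.0015,0,0.005]' | grep -E 'ft_force|eef'; python3 -m creep '[0,0,-0.001,0,0.005, 0,0,-0.001,0,0.005]' | grep -E 'ft_force|eef'
```

```text
eef_pos: [0.5177, -0.2638, 0.0885]
ft_force: [-3.9, 0.4, 6.9]
eef_pos: [0.5178, -0.2639, 0.0885]
ft_force: [-2.7, 0.3, 8.7]
```

```bash
python3 -m creep '[0,0,0.0005,0,0.005, 0,0,0.0005,0,0.02, 0,0,0.0005,0,0.045, 0,0,0.0005,0,0.05, 0,0,0.0005,0,0.05, 0,0,0.02,0,0.05, 0,0,0.045,0,0.05, 0,0,0.075,0,0.05, 0,0,0.1,0,0.05,0,0,0.11,0,0.05]'| grep -E 'force|eef|width'; python3 - <<'E'
from h import *
st([.534,.323,.2],61.5)
C=[snap("scene"),snap("top")]
for t in ("tub_low","tub_mid","tub_tall"):
    for n in("scene","top"): print(t,n,[((np.array(r["centre"])*[640,480]).round(1).tolist(),round(r["score"],2)) for r in bot.place_of(n,t)])
print([proj(c,[[.4736,-.1081,.02],[.5153,-.2619,.02]]).round(1).tolist() for c in C])
print(fit(C[:1],bar("tub_mid"),[.5153,-.2619,np.radians(-14.8),.02],55,pad=8))
print(fit(C[:1],bar("tub_low"),[.4736,-.1081,np.radians(45.2),.02],55,pad=8))
E
```

```text
eef_pos: [0.5193, -0.2642, 0.2001]
ft_force: [-0.6, 0.1, 0.6]
grip_width: 0.0501
grasp_force: 0.0
t 16.9 p [ 0.5193 -0.2642  0.2001] psi 75.24 q [-0.47  0.4   0.24  1.4   0.   -0.21] F [-0.6  0.1  0.6] w 0.0501 g 0.0
d [ 1.470e-02  5.872e-01 -1.000e-04] tw -0.24
tub_low scene [([268.3, 236.1], 0.87), ([142.6, 387.7], 0.41)]
tub_low top [([336.7, 293.4], 0.72), ([351.4, 232.1], 0.26)]
tub_mid scene [([238.7, 286.6], 0.77)]
tub_mid top [([400.5, 276.0], 0.95)]
tub_tall scene [([370.8, 156.7], 0.66), ([239.7, 287.5], 0.22)]
tub_tall top [([353.6, 233.1], 0.4)]
[[[267.0, 235.1], [239.1, 285.5]], [[336.5, 292.6], [397.9, 275.3]]]
(array([ 0.5152861 , -0.26386668, -0.27197622,  0.02      ]), np.float64(48.270833333333336))
(array([ 0.47388975, -0.11222804,  0.7707169 ,  0.02      ]), np.float64(106.35416666666666))
```

Both are seated. Now for the tall tub.

```bash
python3 -m creep '[0.001,0.03,0,-0.04,0.05, 0.002,0.07,0,-0.08,0.05, 0.003,0.11,0,-0.12,0.05, 0.004,0.15,0,-0.16,0.05, 0.005,0.19,0,-0.2,0.05, 0.006,0.23,0,-0.24,0.05, 0.007,0.27,0,-0.24,0.05, 0.009,0.31,0,-0.24,0.05, 0.01,0.35,0,-0.24,0.05, 0.011,0.39,0,-0.24,0.05]'| grep -E 'eef'; python3 -m creep '[0.001,0.04,0,0,0.05, 0.001,0.08,0,0,0.05, 0.002,0.115,0,0,0.05, 0.002,0.145,0,0,0.05, 0.003,0.17,0,0,0.05, 0.003,0.19,-0.005,0,0.05, 0.003,0.195,-0.01,0,0.05, 0.003,0.195,-0.01,0,0.05]'| grep -E 'eef'; python3 -c "
from h import *
c=[snap('scene')]
print(fit(c,bar('tub_tall'),[.534,.323,-.5,0],55))
st([.534,.323,.091],61.4)"
```

```text
eef_pos: [0.5276, 0.1285, 0.1951]
eef_pos: [0.53, 0.3225, 0.1833]
(array([ 0.53213144,  0.32290736, -0.59109023,  0.        ]), np.float64(119.39583333333334))
t 18.85 p [0.5304 0.3213 0.1841] psi 61.54 q [ 0.54  0.49  0.34  1.42 -0.    1.04] F [-0.4 -0.4 -0.6] w 0.0503 g 0.0
d [ 0.0036  0.0017 -0.0931] tw -0.002
```

```bash
python3 -m creep '[0.003,0.0015,-0.01,0,0.05, 0.003,0.0015,-0.03,0,0.05, 0.003,0.0015,-0.05,0,0.05, 0.003,0.0015,-0.068,0,0.05, 0.003,0.0015,-0.082,0,0.05, 0.003,0.0015,-0.09,0,0.05, 0.003,0.0015,-0.093,0,0.05, 0.003,0.0015,-0.093,0,0.05]' | grep -E 'force|eef'; python3 -m creep '[0,0,0,0,0.03, 0,0,0,0,0.005, 0,0,0,0,0.005, 0,0,0,0,0.005, 0,0,0,0,0.005]' | grep -E 'force|eef|width'
```

```text
eef_pos: [0.5344, 0.322, 0.0925]
ft_force: [0.9, 0.1, 1.0]
grasp_force: 0.0
eef_pos: [0.5348, 0.3236, 0.0944]
ft_force: [-1.7, -0.6, 4.5]
grip_width: 0.0124
grasp_force: 60.9
```

```bash
python3 -m creep '[0,0,0.01,0,0.005, 0,0,0.035,0,0.005, 0,0,0.065,0,0.005, 0,0,0.088,0,0.005, 0.002,-0.012,0.095,0,0.005, 0.008,-0.04,0.095,0.07,0.005, 0.014,-0.07,0.095,0.14,0.005, 0.02,-0.1,0.095,0.21,0.005, 0.026,-0.13,0.095,0.28,0.005, 0.032,-0.165,0.095,0.35,0.005]'| grep -E 'force|eef|width'; python3 -m creep '[0.007,-0.035,0,0.07,0.005, 0.014,-0.07,0,0.14,0.005, 0.021,-0.105,0,0.21,0.005, 0.028,-0.14,0,0.28,0.005, 0.035,-0.175,0,0.35,0.005, 0.042,-0.21,0,0.41,0.005, 0.05,-0.245,0,0.414,0.005, 0.056,-0.275,0,0.414,0.005, 0.06,-0.3,0,0.414,0.005, 0.06,-0.307,0,0.414,0.005]'| grep -E 'force|eef|width';  python3 -c "
from h import *
st([.6276,-.1489,.17],105.2)"
```

```text
eef_pos: [0.5658, 0.1565, 0.1868]
ft_force: [2.2, -0.5, -2.7]
grip_width: 0.0126
grasp_force: 60.0
eef_pos: [0.6255, -0.1543, 0.1862]
ft_force: [0.8, -0.1, -2.8]
grip_width: 0.0123
grasp_force: 60.0
t 21.6 p [ 0.6255 -0.1543  0.1862] psi 104.95 q [-0.24  0.54  0.43  1.45 -0.   -0.5 ] F [ 0.8 -0.1 -2.8] w 0.0123 g 60.0
d [ 0.0021  0.0054 -0.0162] tw 0.004
```

```bash
python3 -m creep '[0.001,0.003,-0.005,0.004,0.005, 0.002,0.005,-0.012,0.004,0.005, 0.002,0.005,-0.015,0.004,0.005, 0.002,0.005,-0.015,0.004,0.005]'| grep -E 'force|eef';  python3 - <<'E'
from h import *
C=[snap("scene"),snap("top")]
st([.6276,-.1489,.17],105.2)
for n,c in zip(("scene","top"),C): print([((np.array(r["centre"])*[640,480]).round(1).tolist(),round(r["score"],2)) for r in bot.place_of(n,"tub_tall")],proj(c,[.6276,-.1489,.08]))
E
```

```text
eef_pos: [0.6272, -0.1419, 0.1711]
ft_force: [0.5, -0.5, -2.2]
grasp_force: 60.0
t 22.03 p [ 0.6281 -0.1423  0.1727] psi 105.6 q [-0.22  0.55  0.39  1.42  0.   -0.5 ] F [ 0.4  0.3 -2.8] w 0.0129 g 60.0
d [-0.0005 -0.0066 -0.0027] tw -0.007
[([308.5, 255.7], 0.74)] [[308.43314678 258.4387822 ]]
[] [[353.22016383 228.077832  ]]
```

```bash
python3 -m creep '[0,-0.003,-0.005,-0.006,0.005, 0,-0.006,-0.012,-0.006,0.005, 0,-0.006,-0.02,-0.006,0.005, 0,-0.006,-0.022,-0.006,0.005, 0,-0.006,-0.022,-0.006,0.005]'| grep -E 'ft_force|eef';  python3 - <<'E'
from h import *
C=[snap("scene")]
st([.6276,-.1489,.113],105.2)
for n,c in zip(("scene",),C): print([((np.array(r["centre"])*[640,480]).round(1).tolist(),round(r["score"],2)) for r in bot.place_of(n,"tub_tall")],proj(c,[.6276,-.1489,.055]))
E
```

```text
eef_pos: [0.6273, -0.1497, 0.1493]
ft_force: [0.5, 0.1, -2.7]
t 22.6 p [ 0.6278 -0.1498  0.1501] psi 105.12 q [-0.23  0.56  0.36  1.37  0.   -0.5 ] F [-0.4 -0.2 -2.2] w 0.0121 g 60.0
d [-0.0002  0.0009 -0.0371] tw 0.001
[([305.2, 265.4], 0.84)] [[308.57744573 265.36440801]]
```

```bash
python3 -m creep '[0,0.0005,-0.004,0,0.005, 0,0.0005,-0.01,0,0.005, 0,0.0005,-0.016,0,0.005, 0,0.0005,-0.022,0,0.005, 0,0.0005,-0.025,0,0.005, 0,0.0005,-0.025,0,0.005]'| grep -E 'ft_force|eef'; python3 -m creep '[0,0,-0.003,0,0.005, 0,0,-0.006,0,0.005, 0,0,-0.008,0,0.005, 0,0,-0.009,0,0.005]' | grep -E 'ft_force|eef'
```

```text
eef_pos: [0.6275, -0.149, 0.1245]
ft_force: [-0.8, 0.0, -3.0]
eef_pos: [0.6283, -0.1493, 0.1168]
ft_force: [0.4, -0.1, -2.0]
```

```bash
python3 -m creep '[0,0,-0.001,0,0.005, 0,0,-0.002,0,0.005, 0,0,-0.003,0,0.005]' | grep -E 'ft_force|eef'; python3 -m creep '[0,0,-0.001,0,0.005, 0,0,-0.001,0,0.005]' | grep -E 'ft_force|eef'
```

```text
eef_pos: [0.6287, -0.1495, 0.1145]
ft_force: [-1.2, -0.7, 2.8]
eef_pos: [0.6288, -0.1497, 0.1144]
ft_force: [-0.9, -0.9, 3.1]
```

```bash
python3 -m creep '[0,0,-0.001,0,0.005, 0,0,-0.0015,0,0.005]' | grep -E 'ft_force|eef'
```

```text
eef_pos: [0.6291, -0.1499, 0.1144]
ft_force: [-4.5, -1.3, 11.3]
```

Seated. Ease off, release, and retreat.

```bash
python3 -m creep '[0,0,0.0008,0,0.005, 0,0,0.0008,0,0.02, 0,0,0.0008,0,0.045, 0,0,0.0008,0,0.05, 0,0,0.0008,0,0.05, 0,0,0.02,0,0.05, 0,0,0.04,0,0.05, 0,0,0.06,0,0.05, 0,0,0.08,0,0.05,0,0,0.09,0,0.05]'| grep -E 'force|eef|width'; python3 -m creep '[-0.02,0.03,0,0,0.05, -0.04,0.065,0,0,0.05, -0.06,0.1,0,0,0.05, -0.08,0.135,0,0,0.05, -0.1,0.17,0,0,0.05, -0.12,0.205,0,0,0.05, -0.13,0.24,0,0,0.05, -0.14,0.275,0,0,0.05, -0.15,0.31,0,0,0.05, -0.15,0.33,0,0,0.05]'| grep -E 'clock|eef'; python3 - <<'E'
from h import *
np.set_printoptions(precision=4,suppress=True)
C=[snap("scene"),snap("top")]; ov=[c["pixels"].copy() for c in C]
P=[("tub_low",.4736,-.1081,45.2),("tub_mid",.5153,-.2619,-14.8),("tub_tall",.6276,-.1489,15.2)]
for t,x,y,a in P:
    f=fit(C,bar(t),[x,y,np.radians(a),.02],55,pad=8,free=(0,1,2,3)); print(t,f[0]-[x,y,np.radians(a),.02],f[1])
    for o,c in zip(ov,C):
        u=proj(c,BODY(t)[0]@rz(np.radians(a)).T+[x,y,.02]); cv2.polylines(o,[cv2.convexHull(np.round(u*1).astype(np.int32))],True,(0,255,0))
for t in("sprayer","bowl","carton"):
    for n in("scene","top"): print(t,n,[(np.array(r["centre"])*[640,480]).round(1).tolist() for r in bot.place_of(n,t)[:1]])
a=cv2.resize(C[0]["pixels"][140:340,190:390],(400,400)); b=cv2.resize(C[1]["pixels"][170:370,250:450],(400,400))
a2=cv2.resize(ov[0][140:340,190:390],(400,190)); b2=cv2.resize(ov[1][170:370,250:450],(400,190))
cv2.imwrite("pics/g.png",np.vstack([np.hstack([a,b]),np.hstack([a2,b2])])[...,::-1])
E
```

```text
eef_pos: [0.6295, -0.1494, 0.2043]
ft_force: [0.2, 0.2, 0.5]
grip_width: 0.0499
grasp_force: 0.0
clock: 25.73
eef_pos: [0.4762, 0.1837, 0.2014]
tub_low [-0.001  -0.0003  0.0137 -0.0021] 306.5625
tub_mid [-0.0004 -0.0014 -0.0676 -0.0048] 158.39583333333331
tub_tall [ 0.0002 -0.0012 -0.0104 -0.004 ] 219.14583333333334
sprayer scene [[145.4, 387.4]]
sprayer top [[507.3, 276.4]]
bowl scene [[424.5, 163.4]]
bowl top [[145.4, 215.1]]
carton scene [[410.1, 250.7]]
carton top [[268.0, 172.7]]
```

View pics/g.png

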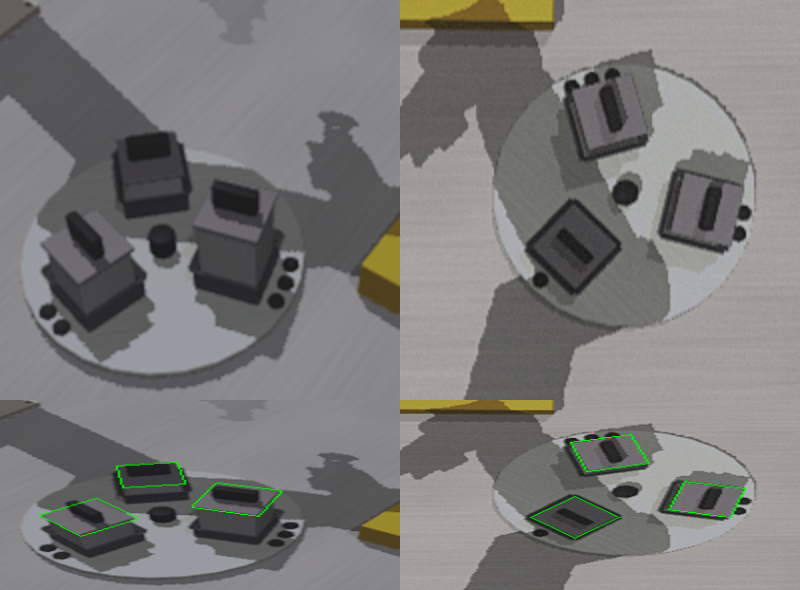

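The picture shows low (575,245), mid (710,210) and tall (607,115) in the one-, two- and three-stud pockets, seated and square. Bystanders are unmoved, so I'm handing in.

```bash
python3 -c "
from workcell import bot
print(bot.job_done())"
```

```text
the job is handed in; nothing more can be done
None
```

I loaded the low, middle and tall tubs, in that order, into the one-, two- and three-stud pockets; each was lowered to the floor and released, the bystanders look unmoved, and I handed in about 26 s into the 67 s limit (no verdict was returned).

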